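# Refit the side burner knob and hold the gas valve in

### The job

Pick the loose burner knob up off the stone coaster, turn it so that its D-shaped hole matches the flat on the burner's valve stem, and push it fully home on the stem. Then press the knob down, stem and all, as far as it goes or nearly so, and keep hold of it: finish while still gripping the knob and holding the valve pressed in. Leave the tongs and the spice jar where they are.

Things in the scene. Friction and masses are not known exactly. Their poses are not given: they have to be found in the camera images.
- knob: Loose black plastic cooker knob, upright on the coaster, 70 g. Origin: centre of its underside, z up. Round skirt 52 mm across, 20 mm high; on it a bar grip 16 mm wide (along y) from z = 20 to 48 mm, running along x from -22 mm to a pointed nose at +26 mm, parallel-sided up to x = +18 mm, with a thin steel line on top at the nose end.
- knob_hole (a point): Mouth of the D-shaped blind hole in the knob's underside, on its axis (the knob's origin, same axes). 16 mm deep, 15 mm round, flat wall on the nose (+x) side 2.8 mm from the axis; the mouth widens by 2.5 mm all round over its first 3.5 mm. It goes on the stem one way only, nose over the stem's flat, to within about 10 degrees.
- knob_nose (a point): Tip of the knob's pointed nose, at (26, 0, 34) mm in the knob's frame, same axes as the knob.
- stem_top (a point): Centre of the top end of the steel valve stem, on its axis; z up, x is square to the stem's flat and points out of it. The stem is upright, D-shaped, 14 mm round with the flat 2.5 mm from the axis, and stands 30 mm above the burner's top plate when not pressed. It does not turn. With the knob home, the knob's underside is 16 mm below this point.
- valve: Fixed aluminium bezel round the stem, 74 mm across, 2 mm high, origin on the burner's top plate on the stem's axis. A small dark rib on it, 27 to 37 mm from the axis, lies to its +x: the way the stem's flat faces. With the knob home, the knob's underside is 14 mm above the plate, 6 mm when pressed right in.
- stem (a joint): How far the valve stem is pressed down, in m: 0 sprung out, 0.008 at the stop. The spring takes about 4 N to start and 9 N at the stop, and pushes the stem back out when let go.
- burner: Fixed stainless gas side burner, a low box 300 (x) by 260 (y) by 80 mm high, origin at the centre of its underside. The valve is near the middle of its -x edge, about 100 mm from the centre; the burner head and four-armed grate (up to 104 mm high) are centred 45 mm to +x.
- coaster: Round grey stone coaster, 100 mm across, 10 mm thick, loose; the knob stands on it. Origin at the centre of its underside.
- spice_jar: Glass spice jar with steel cap, 46 mm across, 90 mm high, upright, some 130 mm beyond the coaster (+x). Origin at the centre of its underside. Leave alone.
- tongs: Stainless tongs lying flat, about 220 mm long along their x, 65 mm wide, 12 mm high, on the robot's side of the coaster. Origin on the surface, 25 mm from mid-length towards the hinge. Leave alone.
There are look-alikes about, which are no part of the job. Of the things like the knob, leave any that is brown, orange or red; of the rest the smaller one is meant.

How it is judged (in metres and radians):
On the way, in this order (a step that is already met when the one before it is completed fails the run):
1. the knob is lifted clear of the coaster in the gripper (z of knob in the frame of coaster above 0.03 m and contact force between the fingers and knob above 1 N), for 0.1 s.
2. the knob is home on the stem, nose over the flat (z of knob in the frame of stem_top below -0.0145 m and horizontal distance between knob and stem_top below 0.004 m and x of knob_nose in the frame of stem_top above 0.022 m and angle between the x axis of knob and the x axis of stem_top, either way round below 0.3 rad and angle between knob's own z axis and vertical below 0.12 rad), for 0.2 s.
At the end, for the whole second after the job is handed in: Through the last second the knob is home on the stem (underside at least 14.5 mm below the stem's top, axes within 4 mm, nose over the flat within 0.3 rad, tilted less than 0.12 rad), the stem is pressed in by more than 5 mm of its 8 mm, and the fingers are still on the knob (over 1 N) (all of step 2 and contact force between the fingers and knob above 1 N and value of joint stem above 0.005 m); the arm keeps its last pose, push and grip.
It fails at once if the spice jar moved more than 20 mm (distance of spice_jar from where it was at the start of the episode above 0.02 m).
It fails at once if the tongs moved more than 20 mm (distance of tongs from where it was at the start of the episode above 0.02 m).
It fails at once if the spice jar is tipped (angle between spice_jar's own z axis and vertical above 0.4 rad).
It also fails if it takes over 42 s, if anything falls off the work surface, if the arm or the gripper's body presses on something with over 40 N, if the wrist force passes 120 N, or if a joint passes its speed limit or range.

### The arm

A 7-joint arm with a two-finger parallel gripper is mounted at the origin on the work surface. World frame = base frame: x ahead of the robot, y to its left, z up, the work surface at z = 0. Lengths are in m, angles in degrees, forces in N, time in s.
With the tool pointing down it reaches from about 0.425 to 1.025 m from the base axis. Payload 9.4 kg.
Tool frame: the origin (TCP) lies midway between the tips of the shut fingers; the grasp point (between the pads) lies 19 mm behind it; z points along the fingers, y is the line along which they close (so a half turn about z gives the same grasp; the last joint's range is limited). The gripper opens to 93 mm and grips with 3 to 60 N. Pads are 15 mm wide; open, the fingers measure 128 mm over their backs; the gripper's body (75 mm by 188 mm) begins 65 mm behind the grasp point.
Start: joints at [64.59, 34.337, -0.143, 91.639, 0.103, 54.024, -4.572], TCP at [0.26, -0.677, 0.219] pointing down, gripper open.
Joint ranges: [-147.43, 147.43], [-19.82, 112.94], [-74.19, 73.91], [6.32, 146.72], [-59.91, 239.91], [6.04, 106.73], [-150.56, 150.56]. Speed limits (degrees/s): [127.2, 127.2, 172.46, 172.46, 180, 180, 180].

### API

Orientations are given as a 3x3 rotation matrix whose columns are the frame's x, y, z axes.
In Python, from station import manip gives the robot as it stands.
- The arm moves only by the shell command python3 -m handwheel 'ROWS' [OPENING] [FORCE]. ROWS is JSON, a list of rows, each a list of 6 numbers: the shift along the tool's x, y, z in mm, then the turn, a rotation vector about the tool's x, y, z in rad. In form: [[tx, ty, tz, ax, ay, az], ...]. A call has 1 to 5 rows; each row is the pose to reach, as a shift and turn from the pose commanded when the call began, along the tool's axes at that moment; what a row does not reach only later rows make up. A row lasts 1/8 s, in which the tool goes at most 62.5 mm and 10.7 degrees, less where a joint would pass 70% of its speed; a pose out of reach is approached as far as the arm can. A call with a gripper value outside its range is refused whole. OPENING is the closure, from 0 (fully open) to 1 (shut), set as the call begins (- or left out, the last holds). The fingers move at their own pace and stop on an object; FORCE is the grip in N (left out, the last holds). Time passes only in rows, so rows that repeat a pose let the fingers close. It gives the time, the measured TCP pose, the force, the opening and the grip force at its end, in the units of the state.
- manip.get_obs(): the state, without advancing time (a new reading comes with each control period).
- manip.read_camera(name): name is "scene" or "side" or "wrist"; returns a dict with "color" (480x640x3 uint8, blue, green, red), "camera_matrix" (3x3 intrinsics, pixels), "R" (3x3) and "t" (3): a world point X has camera coordinates R X + t. Camera axes: x right, y down, z forward; pixel columns grow to the right and rows downward; lengths in m; the calibration is good to about 2 mm. A picture is of the moment at which its call begins. There is no depth.
- manip.job_done(): hands the job in; it is judged then, once.
Trained networks look in the newest picture that a camera, given by its name, has taken for a name from the list of things; names that differ only in an ending like _2 or _b are one class to them, and where a whole thing is asked for, a point or a joint stands for the part that bears it (a point fixed in the world has none). Each returns a list of dicts, best first, with "score" (0 to 1); they miss things now and then, are a little off and sometimes report something else, mostly with a low value. They report only what shows in the picture. A call takes as long as a camera call. They do not tell look-alikes from the thing itself.
- manip.boxes_of(name, camera): "extent" ([left, top, width, height] in pixels, round what is visible of it).
- manip.pinpoint(name, camera): "point" ([row, column] in pixels: a listed point, or the origin of a listed thing).
The state is a dict: "time": time; "joint_pos": joint angles; "joint_vel": joint speeds; "joint_efforts": joint torques, N m; "tool_pos": TCP position; "tcp_rot": TCP orientation; "force": force on the tool from outside, world axes, zero at the start; "moment": the same for the moment, N m; "gripper_width": opening from 0.0 (shut) to 1.0 (fully open); "finger_force": force on a finger pad.
Only numpy, scipy, OpenCV 4.12 (cv2) and the standard library are available. Lean on these libraries where they do the work, as an engineer would, in place of code of your own. Each camera call takes 0.05 s, during which the arm holds its last target. There are 200 camera calls.

## Working session

There is one attempt and no reset: what is moved stays moved. The work goes in short steps, Python scripts to look and compute and a shell command to move; the robot and the scene stay as the last step left them, time stands still between calls to the robot, and variables do not carry over. Pictures are saved under pics/ and viewed, at most 10 in all, crops included, and the job is handed in when it is done.

```bash
mkdir -p pics; ls; cat > h.py <<'E'
import numpy as np, cv2
from station import manip
def px2w(c,row,col,z):
    K=np.array(c["camera_matrix"]);R=np.array(c["R"]);t=np.array(c["t"])
    d=R.T@np.linalg.solve(K,[col,row,1.]); o=-R.T@t
    return o+d*(z-o[2])/d[2]
def w2px(c,X):
    p=np.array(c["camera_matrix"])@(np.array(c["R"])@np.array(X)+np.array(c["t"])); return p[:2]/p[2]
E
python3 - <<'E'
from h import *
for n in ["scene","side"]:
    c=manip.read_camera(n); cv2.imwrite(f"pics/{n}0.png",c["color"])
    for k in ["knob","coaster","stem_top","valve","knob_nose"]:
        print(n,k,[(np.round(d["point"]),round(d["score"],2),np.round(px2w(c,*d["point"],{"knob":.01,"coaster":0,"stem_top":.11,"valve":.08,"knob_nose":.044}[k]),3)) for d in manip.pinpoint(k,n)])
o=manip.get_obs();print(o["time"],o["tool_pos"],o["tcp_rot"],o["gripper_width"])
E
```

```text
pics
scene knob [(array([220., 303.]), 0.94, array([0.462, 0.056, 0.01 ])), (array([271., 490.]), 0.94, array([0.667, 0.326, 0.01 ])), (array([268., 342.]), 0.86, array([0.61 , 0.095, 0.01 ])), (array([243., 461.]), 0.86, array([0.586, 0.314, 0.01 ])), (array([244., 407.]), 0.69, array([0.571, 0.22 , 0.01 ]))]
scene coaster [(array([258., 413.]), 0.57, array([0.598, 0.223, 0.   ]))]
scene stem_top [(array([303., 174.]), 0.57, array([ 0.744, -0.156,  0.11 ])), (array([211., 146.]), 0.42, array([ 0.526, -0.204,  0.11 ])), (array([253., 413.]), 0.39, array([0.713, 0.168, 0.11 ]))]
scene valve [(array([225., 146.]), 0.59, array([ 0.519, -0.211,  0.08 ]))]
scene knob_nose [(array([236., 420.]), 0.82, array([0.594, 0.231, 0.044])), (array([222., 482.]), 0.63, array([0.578, 0.349, 0.044])), (array([264., 507.]), 0.62, array([0.692, 0.335, 0.044])), (array([253., 360.]), 0.57, array([0.619, 0.121, 0.044])), (array([197., 286.]), 0.57, array([0.427, 0.031, 0.044])), (array([226., 146.]), 0.55, array([ 0.47 , -0.221,  0.044]))]
side knob [(array([310., 230.]), 0.95, array([0.449, 0.035, 0.01 ]
[... 406 characters left out ...]
, 0.74, array([ 0.521, -0.207,  0.11 ])), (array([233., 299.]), 0.65, array([0.576, 0.103, 0.11 ]))]
side valve [(array([354., 282.]), 0.57, array([ 0.523, -0.167,  0.08 ]))]
side knob_nose [(array([262., 324.]), 0.95, array([0.621, 0.11 , 0.044])), (array([215., 280.]), 0.92, array([0.557, 0.324, 0.044])), (array([234., 304.]), 0.91, array([0.599, 0.227, 0.044])), (array([297., 211.]), 0.63, array([0.422, 0.028, 0.044])), (array([214., 333.]), 0.61, array([0.675, 0.311, 0.044]))]
0.6 [ 0.25998153 -0.67678975  0.21863899] [[ 9.33484649e-01  3.58617357e-01 -2.71072323e-05]
 [ 3.58617355e-01 -9.33484649e-01 -5.16583967e-05]
 [-4.38297829e-05  3.85011964e-05 -9.99999998e-01]] 0.9997362118293394
```

View pics/scene0.png

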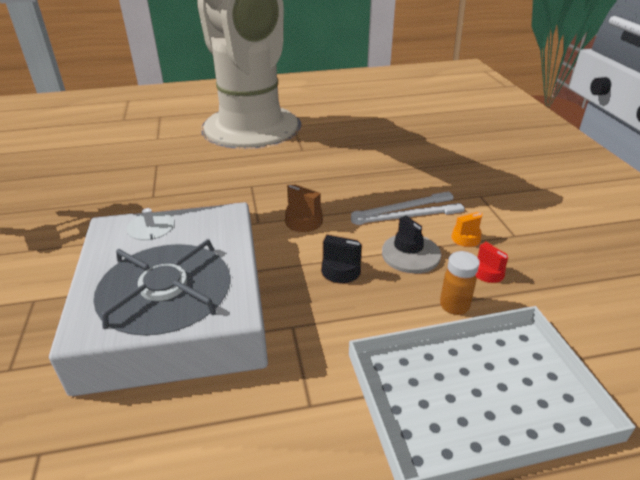

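```bash
python3 - <<'E'
import cv2
a=cv2.imread("pics/scene0.png")[170:310,260:540]; b=cv2.imread("pics/side0.png")[200:340,180:380]
a=cv2.resize(a,(600,300),interpolation=3);b=cv2.resize(b,(428,300),interpolation=3)
import numpy as np
o=np.zeros((600,600,3),'uint8');o[:300]=a;o[300:,:428]=b;cv2.imwrite("pics/crop0.png",o)
E
```

```text
(no output)
```

View pics/crop0.png

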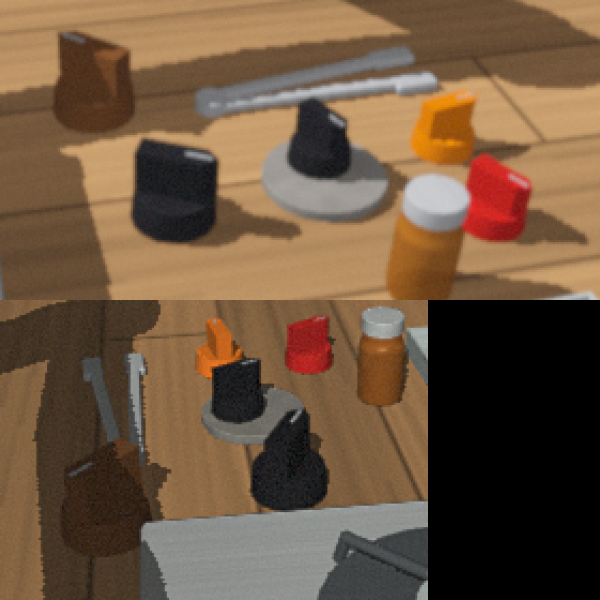

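The candidates for the knob in the scene picture (row, col) are:
- black on the coaster (244, 407)
- larger black (268, 342)
- brown (220, 303)
- orange (243, 461)
- red (271, 490)

I choose the smaller black one on the coaster at (244, 407), and the crop confirms it. The valve is at about (225, 146). I'll pass over the valve first and look at it with the wrist camera.

```bash
python3 -m handwheel '[[35,-37,0,0,0,0],[75,-80,0,0,0,0],[115,-123,0,0,0,0],[155,-166,0,0,0,0],[195,-208,0,0,0,0]]' 0 && python3 -m handwheel '[[40,-42,0,0,0,0],[80,-85,0,0,0,0],[120,-128,0,0,0,0],[145,-155,0,0,0,0],[150,-160,0,0,0,0]]'
python3 - <<'E'
from h import *
c=manip.read_camera("wrist"); cv2.imwrite("pics/w1.png",c["color"])
R=np.array(c["R"]);t=np.array(c["t"]);print("cam",-R.T@t,R[2])
for k,z in [("stem_top",.11),("valve",.08)]: print(k,[(np.round(d["point"]),round(d["score"],2),np.round(px2w(c,*d["point"],z),4)) for d in manip.pinpoint(k,"wrist")])
E
```

```text
time: 1.23
tool_pos: [0.368, -0.411, 0.2189]
tcp_rot: [[0.933, 0.359, 0.001], [0.359, -0.933, -0.0], [0.0, 0.001, -1.0]]
force: [0.6, -0.3, -0.0]
gripper_width: 1.004
finger_force: 0.0
time: 1.85
tool_pos: [0.4512, -0.2071, 0.2189]
tcp_rot: [[0.932, 0.363, 0.001], [0.363, -0.932, 0.0], [0.001, -0.0, -1.0]]
force: [0.5, -0.1, -0.3]
gripper_width: 1.0
finger_force: 0.0
cam [ 0.52703131 -0.1767871   0.38509163] [-0.27050275 -0.10696843 -0.95675808]
stem_top [(array([140., 356.]), 0.62, array([ 0.5223, -0.205 ,  0.11  ]))]
valve [(array([135., 350.]), 0.79, array([ 0.5237, -0.2025,  0.08  ]))]
```

View pics/w1.png

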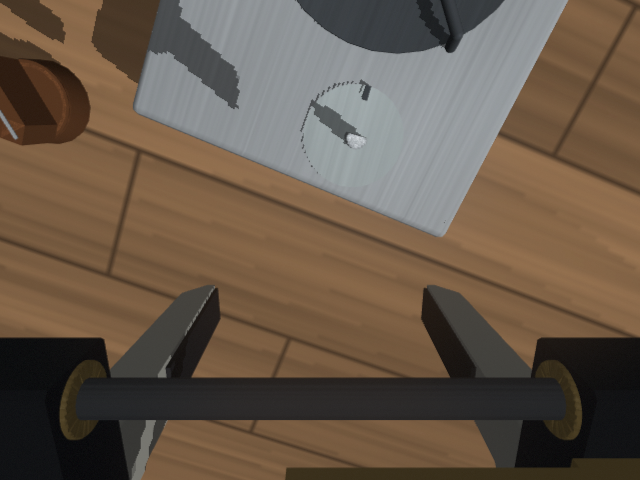

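The wrist picture shows the stem's top at about (140, 356), the bezel centred near (136, 351) and the dark rib at about (91, 365). Next I'll work out the rib's direction and go to the coaster.

```bash
python3 - <<'E'
from h import *
c=manip.read_camera("wrist"); g=cv2.cvtColor(c["color"],6)
m=np.zeros_like(g); m[78:104,355:380]=1
n,l,s,cen=cv2.connectedComponentsWithStats(((g<110)&(m>0)).astype('uint8'))
print(s[1:],cen[1:])
b=cen[1+np.argmax(s[1:,4])]
rib=px2w(c,b[1],b[0],.083); v=px2w(c,136,351,.082); st=px2w(c,140,356,.11)
for x in (v,st): d=rib-x; print(x,rib,np.hypot(d[0],d[1]),np.degrees(np.arctan2(d[1],d[0])))
# burner -x edge direction
e=px2w(c,237,443,.08)-px2w(c,110,135,.08);print("edge",np.degrees(np.arctan2(e[1],e[0])))
E
python3 -m handwheel '[[35,-40,0,0,0,0],[72,-80,0,0,0,0],[109,-120,0,0,0,0],[146,-160,0,0,0,0],[170,-200,0,0,0,0]]' && python3 -m handwheel '[[20,-45,0,0,0,0],[40,-90,0,0,0,0],[45,-130,0,0,0,0],[45,-150,0,0,0,0],[45,-155,0,0,0,0]]'
python3 - <<'E'
from h import *
c=manip.read_camera("wrist"); cv2.imwrite("pics/w2.png",c["color"])
for k,z in [("knob",.01),("knob_nose",.044),("coaster",0)]: print(k,[(np.round(d["point"]),round(d["score"],2),np.round(px2w(c,*d["point"],z),4)) for d in manip.pinpoint(k,"wrist")])
E
```

```text
[[355  78  12  19 131]] [[360.63358779  86.34351145]]
[ 0.52185795 -0.20671717  0.082     ] [ 0.55590778 -0.20007291  0.083     ] 0.03469203996181026 11.041580172375953
[ 0.52103549 -0.20837771  0.11      ] [ 0.55590778 -0.20007291  0.083     ] 0.03584754999720007 13.39540861053257
edge -91.55385733520589
time: 2.68
tool_pos: [0.5382, 0.0382, 0.2185]
tcp_rot: [[0.934, 0.356, 0.001], [0.356, -0.934, -0.0], [0.0, 0.0, -1.0]]
force: [0.1, -0.9, -0.0]
gripper_width: 0.999
finger_force: 0.0
time: 3.3
tool_pos: [0.5234, 0.1983, 0.2185]
tcp_rot: [[0.934, 0.358, -0.0], [0.358, -0.934, -0.001], [-0.0, 0.0, -1.0]]
force: [-0.2, 0.6, -0.1]
gripper_width: 0.998
finger_force: 0.0
knob [(array([317., 418.]), 0.9, array([0.4491, 0.0608, 0.01  ])), (array([167., 456.]), 0.77, array([0.6038, 0.0937, 0.01  ])), (array([113., 202.]), 0.69, array([0.5653, 0.3281, 0.01  ])), (array([  5., 234.]), 0.69, array([0.6569, 0.327 , 0.01  ])), (array([151., 316.]), 0.57, array([0.5706, 0.221 , 0.01  ])), (array([248., 273.]), 0.28, array([0.4672, 0.2271, 0.01  ]))]
knob_nose [(array([123., 314.]), 0.84, array([0.5933, 0.2305, 0.044 ])), (array([367., 442.]), 0.64, array([0.4214, 0.0298, 0.044 ])), (array([140., 453.]), 0.63, array([0.6218, 0.1182, 0.044 ])), (array([106., 157.]), 0.59, array([0.56  , 0.3539, 0.044 ]))]
coaster [(array([134., 324.]), 0.67, array([0.5867, 0.2187, 0.    ]))]
```

View pics/w2.png

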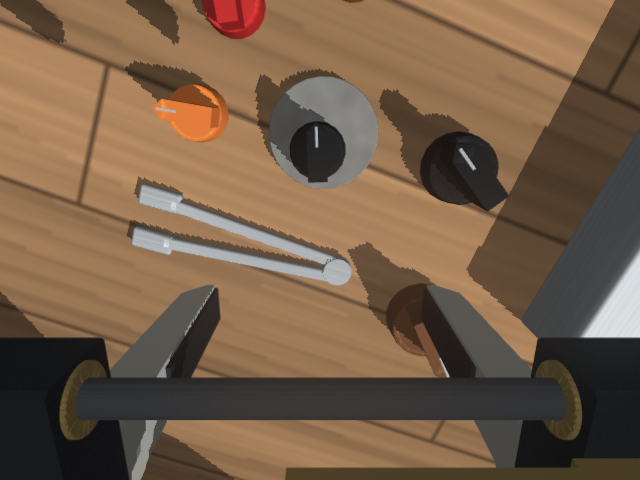

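The wrist picture shows the coaster with the black knob at about (150, 318). Its steel line runs from (147, 317) to (126, 316), so the nose is "up", along tool x. Next I'll work out the grasp shift.

```bash
python3 - <<'E'
from h import *
c=manip.read_camera("wrist");g=cv2.cvtColor(c["color"],6)
m=np.zeros_like(g); m[120:150,305:330]=1
ys,xs=np.where((g>95)&(m>0)&(abs(g.astype(int)-0)>95)); print(len(ys))
n,l,s,cen=cv2.connectedComponentsWithStats(((g>95)&(m>0)).astype('uint8')); print(s[1:].tolist())
for a,b in [((126,316.5),(147,317.5)),]:
    d=px2w(c,*a,.058)-px2w(c,*b,.058); print(px2w(c,*a,.058),px2w(c,*b,.058),np.degrees(np.arctan2(d[1],d[0])),np.hypot(*d[:2]))
for nm,p,z in [("pin",(151,316),.01),("skirt",(150,318),.03),("tail",(180,318),.050)]: print(nm,px2w(c,*p,z))
o=manip.get_obs();T=np.array(o["tcp_rot"]);print("tool yaw",np.degrees(np.arctan2(T[1,0],T[0,0])))
print("target in tool mm",1e3*T.T@(np.array([.5713,.2200,.034])-o["tool_pos"]))
# dark skirt hull, projected model check
for yaw in (20,23,26,29):
    k=np.array([.5713,.2200,.01]);q=np.radians(yaw);u=np.array([np.cos(q),np.sin(q),0])
    print(yaw,[np.round(w2px(c,k+u*x+[0,0,z])[::-1],1).tolist() for x,z in ((26,34),(18,48),(-22,48),(-22,20))] if 0 else [np.round(w2px(c,k+u*x/1e3+[0,0,z/1e3])[::-1],1).tolist() for x,z in ((26,34),(18,48),(-22,48),(-26,10))])
E
```

```text
86
[[322, 120, 8, 5, 24], [313, 127, 3, 21, 62]]
[0.59307266 0.22664893 0.058     ] [0.57821802 0.22017819 0.058     ] 23.53814907794666 0.01620280310011175
pin [0.57113895 0.21918618 0.01      ]
skirt [0.57410596 0.21827858 0.03      ]
tail [0.55250038 0.21002214 0.05      ]
tool yaw 20.88047311357502
target in tool mm [ 52.37405714  -4.59350686 184.63447448]
20 [[121.5, 315.2], [132.2, 314.9], [182.5, 314.4], [180.4, 314.8]]
23 [[121.5, 313.5], [132.2, 313.7], [182.5, 315.8], [180.4, 316.3]]
26 [[121.6, 311.9], [132.3, 312.5], [182.4, 317.2], [180.3, 317.8]]
29 [[121.8, 310.2], [132.4, 311.4], [182.3, 318.6], [180.1, 319.3]]
```

```bash
python3 - <<'E'
import cv2
a=cv2.imread("pics/w2.png")[105:195,265:385]
b=cv2.imread("pics/w1.png")[70:190,290:410]
a=cv2.resize(a,(480,360),interpolation=0);b=cv2.resize(b,(320,320),interpolation=0)
import numpy as np
o=np.zeros((360,800,3),'uint8');o[:,:480]=a;o[:320,480:]=b
cv2.imwrite("pics/crop2.png",o)
E
```

```text
(no output)
```

View pics/crop2.png

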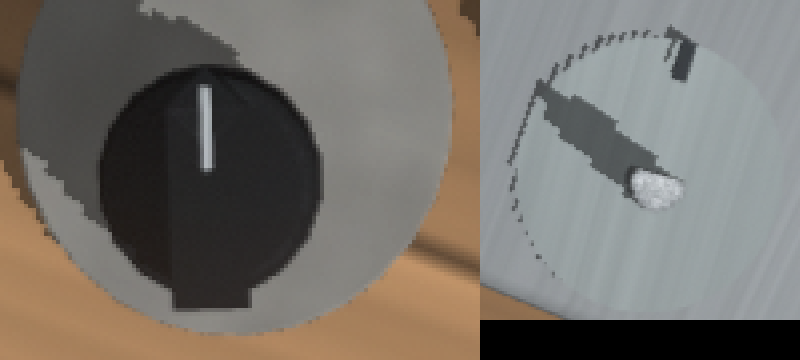

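In the crop the knob's bar runs from tail (181, 318) to nose (123, 316). The valve crop shows the rib centred at about (92.5, 367), the stem's D at (138, 356) with its flat facing the rib, and the bezel centre at about (134, 353).

```bash
python3 - <<'E'
from h import *
# wrist pose of view 1 relative to now is a pure shift (nearly same yaw): rebuild from logged pose
c=manip.read_camera("wrist"); o=manip.get_obs()
R=np.array(c["R"]);cam=-R.T@np.array(c["t"]);print(np.round(cam,4))
c1=dict(c); cam1=np.array([0.52703,-0.17679,0.38509]); 
z=np.radians(21.28-20.88); Rz=np.array([[np.cos(z),-np.sin(z),0],[np.sin(z),np.cos(z),0],[0,0,1]])
R1=(Rz@R.T).T; print(R1[2]); c1["R"]=R1;c1["t"]=-R1@cam1
P=lambda r,q,z:px2w(c1,r,q,z)
s=P(138.3,356.3,.11);v=P(134,352.8,.082);r=P(92.5,366.9,.083);ro=P(85,368.7,.083);ri=P(100,365.4,.083)
A=lambda d:np.degrees(np.arctan2(d[1],d[0]))
print("stem",s,"bezel",v,"rib",r,"angles",A(r-s),A(r-v),A(ro-ri),np.hypot(*(r-v)[:2]))
E
python3 -m handwheel '[[20,-1,40,0,0,-0.02],[40,-2,80,0,0,-0.04],[52,-3,115,0,0,-0.04],[52,-3,140,0,0,-0.04],[52,-3,150,0,0,-0.04]]' 0.3
```

```text
[0.6001 0.2272 0.3848]
[-0.27098674 -0.10799531 -0.95650572]
stem [ 0.52334692 -0.20483397  0.11      ] bezel [ 0.52487208 -0.20409727  0.082     ] rib [ 0.55495654 -0.20235612  0.083     ] angles 4.482191595723317 3.3123109565548963 9.965982553710125 0.030134800007210815
time: 4.22
tool_pos: [0.5706, 0.2193, 0.0671]
tcp_rot: [[0.919, 0.395, -0.002], [0.395, -0.919, -0.001], [-0.002, 0.0, -1.0]]
force: [-0.6, -0.5, -0.1]
gripper_width: 0.699
finger_force: 0.0
```

```bash
python3 -m handwheel '[[0,0,10,0,0,0],[0,0,20,0,0,0],[0,0,28,0,0,0],[0,0,32,0,0,0],[0,0,32,0,0,0]]' && python3 -m handwheel '[[0,0,0,0,0,0],[0,0,0,0,0,0],[0,0,0,0,0,0],[0,0,0,0,0,0],[0,0,0,0,0,0]]' 1 30 && python3 -m handwheel '[[0,0,-4,0,0,0],[0,0,-20,0,0,0],[0,0,-40,0,0,0],[0,0,-60,0,0,0],[0,0,-60,0,0,0]]'
```

```text
time: 4.85
tool_pos: [0.5708, 0.2204, 0.0365]
tcp_rot: [[0.918, 0.396, -0.0], [0.396, -0.918, -0.0], [-0.0, 0.0, -1.0]]
force: [0.8, -0.5, 0.0]
gripper_width: 0.699
finger_force: 0.0
time: 5.48
tool_pos: [0.5709, 0.2204, 0.0366]
tcp_rot: [[0.918, 0.396, -0.0], [0.396, -0.918, 0.0], [-0.0, -0.0, -1.0]]
force: [0.2, 0.6, 0.3]
gripper_width: 0.213
finger_force: 0.0
time: 6.1
tool_pos: [0.572, 0.2208, 0.0988]
tcp_rot: [[0.918, 0.395, 0.003], [0.395, -0.918, 0.002], [0.004, -0.0, -1.0]]
force: [-0.2, 1.1, -0.7]
gripper_width: 0.172
finger_force: 30.0
```

```bash
python3 - <<'E'
from h import *
c=manip.read_camera("wrist"); 
o=manip.get_obs();T=np.array(o["tcp_rot"]);p=np.array(o["tool_pos"])
print([(np.round(d["point"]),round(d["score"],2)) for d in manip.pinpoint("knob_nose","wrist")][:3])
# expected for knob frame = tool-aligned, underside at TCP z-24..-27mm
im=c["color"].copy()
for x,z in ((26,34),(22,48),(6,48),(-22,48),(26,20),(26,0)):
    q=p+T@(np.array([x,0,26.5-z])/1e3); u=w2px(c,q); print((x,z),np.round(u[::-1],1)); cv2.circle(im,tuple(int(round(4*a)) for a in u),4,(0,0,255),1,shift=2)
s=manip.read_camera("scene"); d=manip.read_camera("side")
def crop(cc):
    u=w2px(cc,p).astype(int); return cv2.resize(cc["color"][u[1]-50:u[1]+50,u[0]-50:u[0]+50],(300,300),interpolation=0)
w=cv2.resize(im[180:380,200:440],(480,400),interpolation=0)
out=np.zeros((600,800,3),'uint8');out[:400,:480]=w;out[:300,500:]=crop(s);out[300:,500:]=crop(d);cv2.imwrite("pics/grip.png",out)
E
```

```text
[(array([255., 511.]), 0.84), (array([189.,  98.]), 0.77), (array([254., 320.]), 0.6)]
(26, 34) [256.1 321.3]
(22, 48) [277.5 321.5]
(6, 48) [314.1 321.5]
(-22, 48) [373.4 321.4]
(26, 20) [246.  321.2]
(26, 0) [233.8 321.1]
```

View pics/grip.png

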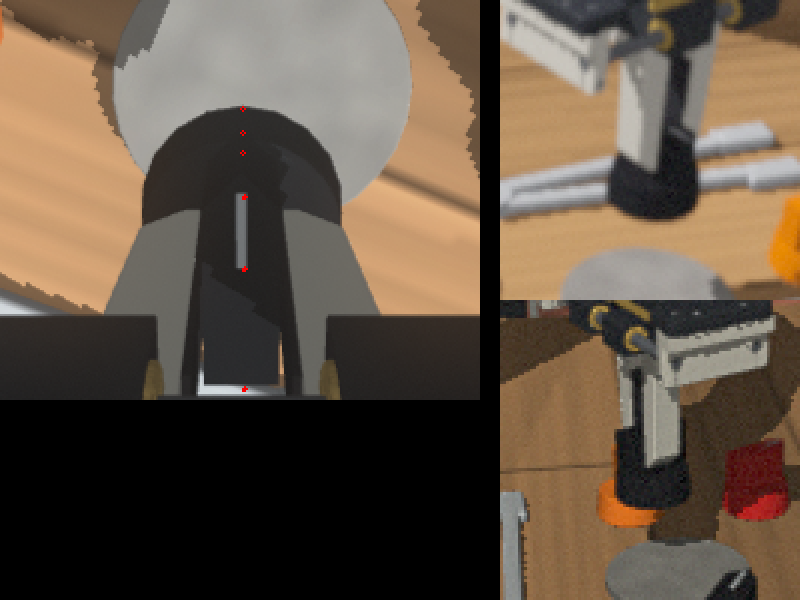

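The grip picture shows the knob held upright between the fingers. Its nose line matches the projected model to about 1 mm: the skirt rim is on the dots, the nose is along tool x, and the underside is about 26 mm past the TCP. Now I'll carry it to the valve.

```bash
python3 -m handwheel '[[-10,15,-30,0,0,0],[-40,52,-60,0,0,0.06],[-73,95,-66,0,0,0.12],[-106,139,-66,0,0,0.18],[-139,183,-66,0,0,0.284]]' && python3 -m handwheel '[[-12,52,0,0,0,0],[-40,95,0,0,0,0],[-70,140,0,0,0,0],[-76,195,0,0,0,0],[-76,195,0,0,0,0]]'
python3 - <<'E'
from h import *
o=manip.get_obs();print(o["tool_pos"],o["tcp_rot"])
E
```

```text
time: 6.92
tool_pos: [0.5149, -0.0042, 0.1622]
tcp_rot: [[0.993, 0.12, -0.001], [0.12, -0.993, -0.0], [-0.001, 0.0, -1.0]]
force: [0.6, -1.5, -0.3]
gripper_width: 0.172
finger_force: 30.0
time: 7.55
tool_pos: [0.4631, -0.2099, 0.162]
tcp_rot: [[0.993, 0.115, -0.001], [0.115, -0.993, -0.001], [-0.001, 0.001, -1.0]]
force: [-0.5, 0.1, -1.0]
gripper_width: 0.169
finger_force: 30.0
[ 0.4630957 -0.2099265  0.1620464] [[ 9.93316479e-01  1.15420329e-01 -7.21080461e-04]
 [ 1.15419341e-01 -9.93316021e-01 -1.28751284e-03]
 [-8.64865930e-04  1.19568109e-03 -9.99998911e-01]]
```

```bash
python3 - <<'E'
from h import *
c=manip.read_camera("wrist"); cv2.imwrite("pics/w4.png",c["color"])
for k,z in [("stem_top",.11),("valve",.08)]: print(k,[(np.round(d["point"],1),round(d["score"],2),np.round(px2w(c,*d["point"],z),4)) for d in manip.pinpoint(k,"wrist")])
u=w2px(c,[.5235,-.205,.082]).astype(int);print(u)
x0,y0=max(0,u[0]-80),max(0,u[1]-90)
np.savez("c4.npz",K=c["camera_matrix"],R=c["R"],t=c["t"]);print(x0,y0)
cv2.imwrite("pics/w4c.png",cv2.resize(c["color"][y0:y0+150,x0:x0+200],(800,600),interpolation=0))
E
```

```text
stem_top [(array([158.5, 324.9]), 0.85, array([ 0.5233, -0.205 ,  0.11  ]))]
valve [(array([153.5, 324.8]), 0.63, array([ 0.5234, -0.2054,  0.08  ]))]
[324 153]
244 63
```

View pics/w4c.png

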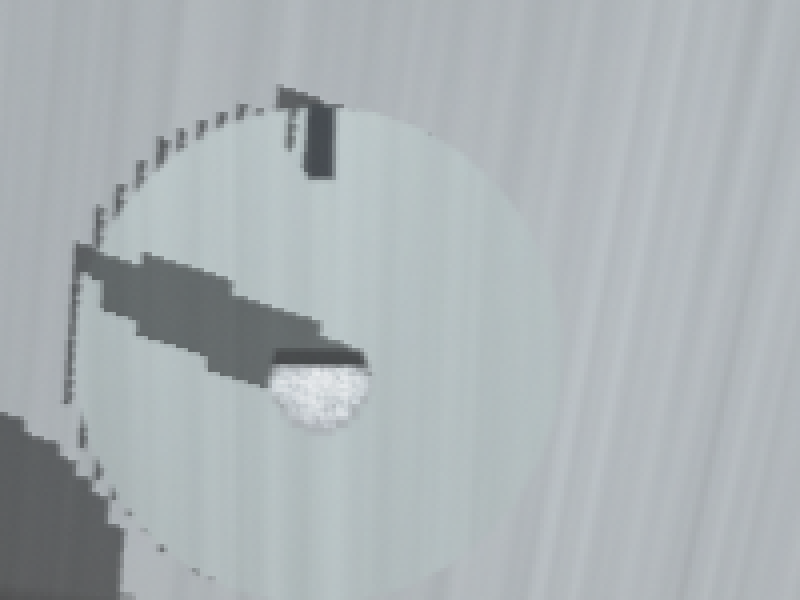

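The crop shows the stem's D at about (158, 324) and the rib at (98, 324), directly "up" in the image. The stem's flat therefore already faces along tool x, so no further turn is needed. I'll shift over the stem by (60, 2) mm and then go down.

```bash
python3 -m handwheel '[[20,1,0,0,0,0],[42,2,0,0,0,0],[57,2,0,0,0,0],[60,2,0,0,0,0],[60,2,0,0,0,0]]' && python3 -m handwheel '[[0,0,7,0,0,0],[0,0,14,0,0,0],[0,0,20,0,0,0],[0,0,24,0,0,0],[0,0,24,0,0,0]]' && python3 -m handwheel '[[0,0,2,0,0,0],[0,0,4,0,0,0],[0,0,6,0,0,0],[0,0,6,0,0,0]]'
```

```text
time: 8.32
tool_pos: [0.5234, -0.1996, 0.1624]
tcp_rot: [[0.992, 0.123, -0.001], [0.123, -0.992, 0.0], [-0.001, -0.0, -1.0]]
force: [0.2, 0.0, -0.2]
gripper_width: 0.171
finger_force: 30.0
time: 8.95
tool_pos: [0.5237, -0.2001, 0.1382]
tcp_rot: [[0.992, 0.122, -0.001], [0.122, -0.992, 0.0], [-0.001, -0.0, -1.0]]
force: [-0.2, 0.1, -0.5]
gripper_width: 0.171
finger_force: 30.0
time: 9.45
tool_pos: [0.5242, -0.2002, 0.1328]
tcp_rot: [[0.992, 0.123, 0.001], [0.123, -0.992, -0.0], [0.0, 0.0, -1.0]]
force: [-0.4, 0.1, 4.1]
gripper_width: 0.172
finger_force: 30.0
```

The TCP settled about 5 mm to the side of the stem, because the reading I used was taken before the arm settled. I'll lift, correct and try again.

```bash
python3 -m handwheel '[[0,0,-8,0,0,0],[-2,4.6,-8,0,0,0],[-2,4.6,-8,0,0,0],[-2,4.6,-8,0,0,0]]' && python3 - <<'E'
from h import *
for n in range(2):
    c=manip.read_camera("wrist");o=manip.get_obs();print(o["tool_pos"],o["force"])
cv2.imwrite("pics/w5.png",c["color"][100:340,160:480])
T=np.array(o["tcp_rot"]);p=np.array(o["tool_pos"])
print([np.round(w2px(c,p+T@(np.array([x,0,26.5-z])/1e3))[::-1],1).tolist() for x,z in ((26,34),(22,48),(6,48),(26,0))], w2px(c,[.5555,-.2012,.083])[::-1])
print(1e3*T.T@(np.array([.5233,-.205,.11])-p))
E
```

```text
time: 9.95
tool_pos: [0.5222, -0.205, 0.1404]
tcp_rot: [[0.992, 0.122, -0.001], [0.122, -0.992, 0.0], [-0.0, -0.0, -1.0]]
force: [-0.8, 0.9, -0.7]
gripper_width: 0.171
finger_force: 30.0
[ 0.52226534 -0.20486434  0.14037591] [-0.04816786  0.82726892 -0.81862446]
[ 0.52236527 -0.20485792  0.14042211] [ 0.53073637  0.03853227 -0.53459774]
[[255.2, 321.6], [276.8, 321.7], [313.7, 321.7], [232.8, 321.2]] [205.48235875 321.80695566]
[ 0.92139856  0.26130848 30.42172819]
```

View pics/w5.png

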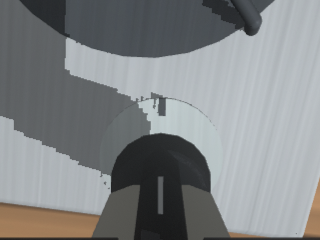

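The picture shows the knob's line at column 160 and the rib at 162, with the skirt centred over the bezel, so it is aligned. Going down now.

```bash
python3 -m handwheel '[[0.5,0.2,3,0,0,0],[0.5,0.2,6,0,0,0],[0.5,0.2,9,0,0,0],[0.5,0.2,9,0,0,0]]' && python3 -m handwheel '[[0,0,3,0,0,0],[0,0,6,0,0,0],[0,0,9,0,0,0],[0,0,11,0,0,0],[0,0,11,0,0,0]]'
```

```text
time: 10.55
tool_pos: [0.5228, -0.205, 0.1313]
tcp_rot: [[0.992, 0.123, -0.001], [0.123, -0.992, 0.0], [-0.001, -0.0, -1.0]]
force: [0.3, -0.1, -1.8]
gripper_width: 0.169
finger_force: 30.0
time: 11.18
tool_pos: [0.523, -0.2051, 0.1206]
tcp_rot: [[0.992, 0.123, -0.0], [0.123, -0.992, -0.0], [-0.0, -0.0, -1.0]]
force: [-0.0, 1.2, 0.1]
gripper_width: 0.172
finger_force: 30.0
```

The knob slid on with no resistance. Now pressing.

```bash
python3 -m handwheel '[[0,0,1.5,0,0,0],[0,0,3,0,0,0],[0,0,4,0,0,0],[0,0,4,0,0,0]]' - 45 && python3 -m handwheel '[[0,0,1.5,0,0,0],[0,0,3,0,0,0],[0,0,4,0,0,0],[0,0,4,0,0,0]]'
```

```text
time: 11.68
tool_pos: [0.5231, -0.2051, 0.1167]
tcp_rot: [[0.992, 0.123, 0.0], [0.123, -0.992, -0.0], [0.0, 0.0, -1.0]]
force: [-1.0, 0.7, 4.8]
gripper_width: 0.17
finger_force: 45.0
time: 12.18
tool_pos: [0.5231, -0.2051, 0.1128]
tcp_rot: [[0.992, 0.123, 0.0], [0.123, -0.992, -0.0], [0.0, 0.0, -1.0]]
force: [-1.5, 0.9, 7.7]
gripper_width: 0.17
finger_force: 45.0
```

```bash
python3 -m handwheel '[[0,0,1,0,0,0],[0,0,1.7,0,0,0],[0,0,1.7,0,0,0],[0,0,1.7,0,0,0]]'; python3 - <<'E'
from h import *
c=manip.read_camera("wrist");o=manip.get_obs();print(o["tool_pos"],o["force"],o["finger_force"])
s=manip.read_camera("side");d=manip.read_camera("scene");p=np.array(o["tool_pos"])
out=np.zeros((300,800,3),'uint8');out[:240,:320]=c["color"][100:340,160:480]
for i,q in enumerate((s,d)):
    u=w2px(q,p).astype(int);y=max(0,u[1]-30);x=max(0,u[0]-40);out[:240,320+240*i:560+240*i]=cv2.resize(q["color"][y:y+80,x:x+80],(240,240))
cv2.imwrite("pics/end.png",out)
E
```

```text
time: 12.68
tool_pos: [0.5232, -0.2052, 0.1124]
tcp_rot: [[0.992, 0.122, 0.001], [0.122, -0.992, -0.0], [0.001, 0.001, -1.0]]
force: [-4.6, 0.8, 20.7]
gripper_width: 0.166
finger_force: 45.0
[ 0.5232371  -0.20516092  0.11234727] [-5.06227678  2.0949785  21.52728893] 45.00793397426605
```

View pics/end.png

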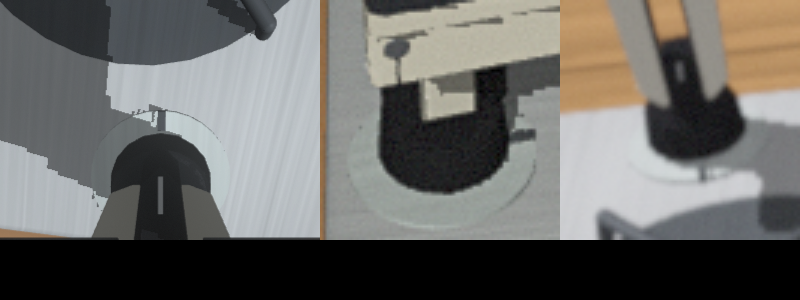

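The knob is straight on the stem with its nose over the rib. The force jumped to about 21 N with the TCP stopping at 0.112 m, so the stem is at its stop. The grip holds at 45 N. Handing in.

```bash
python3 -c "
from station import manip
print(manip.job_done())"
```

```text
the job is handed in; nothing more can be done
None
```

I handed the job in with the knob fully home on the stem, nose over the flat, pressed to the stop (about 21 N) and still gripped at 45 N; the tongs and spice jar were never approached, and the hand-in call gave no verdict.

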